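# Turn the coffee-counter carousel until the sugar faces front

## Task

On the coffee counter, gently push the black carousel round by the finger posts on its rim until the sugar jar (the one with the ball knob on its domed lid) stands at the front, squarely in line with the index block on the carousel's foot, and leave it at rest there. Do not touch, lift or tip anything that stands on the carousel, and leave the mug, the spray bottle and the glass jar on the counter alone.

Things in the scene. Friction and masses are not known exactly. Their poses are not given: they have to be found in the camera images.
- foot: The carousel's fixed foot, a black disc 200 mm across, 12 mm high, under the turntable, with an arm 26 mm wide, 10 mm high out to the index block. Origin on the vertical turning axis at counter height, z up; the front (index block) lies along its own -x axis, within about 35 degrees of facing the robot.
- index (a point): Top centre of the black index block that marks the front: 34 mm radially, 26 mm wide, 32 mm high (flush with the turntable's top), 178 mm from the turning axis, fixed.
- carousel: Turntable: black disc 290 mm across, 18 mm thick, top 32 mm above the counter. Turns either way (nearly two turns) with light friction (0.09 N m) and stays where left. Origin on the axis at the disc's underside, z up. Four retaining rings (outer radius 36, 12 mm high) centred 65 mm from the axis along its -x, -y, +x, +y; one thing stands in each with 2 to 4 mm play. Hub 24 mm thick, 30 mm high.
- post (a point): Top of one of the four alike upright steel finger posts on the carousel's rim: 14 mm thick, 35 mm high, tops 67 mm above the counter, 130 mm from the axis, midway between the rings: at 45, 135, 225 and 315 degrees from the carousel's +x (this one at 45).
- sugar_jar: The sugar jar: loose white ceramic pot, 60 mm across, 64 mm high with a domed lid and an 18 mm ball knob on top, standing in one of the four rings (which one varies). Origin at the centre of its underside, z up.
- tin: White pot with a flat lid, 62 mm across, 53 mm high, loose in another ring. Origin at the centre of its underside, z up.
- caddy: Square open white caddy with paper sachets, 42 mm square, 59 mm high over the sachets, loose in another ring. Origin at the centre of its underside, z up.
- cup: Small open white cup without handle, 60 mm across the rim, 56 mm high, loose in another ring. Origin at the centre of its underside, z up.
- mug: Bystander on the counter to the left: white mug, 80 mm across, 95 mm high. Origin at the centre of its underside.
- spray: Bystander on the counter to the right: green spray bottle, 74 mm across, 211 mm high. Origin at the centre of its underside.
- creamer: Bystander on the counter to the right, nearer the robot: closed glass jar, 60 mm across, 110 mm high. Origin at the centre of its underside.
Mind the look-alikes: they are no part of the job. What is shaped like the cup but red is not meant.

How it is judged:
By the outcome, as a careful person would: the job done as asked, in the order asked, and still so for the second after the job is handed in, with the robot touching nothing.
It also fails if it takes over 51 s, if anything falls off the work surface, if the arm or the gripper's body presses on something with over 40 N, if the wrist force passes 120 N, or if a joint passes its speed limit or range.

## Robot

A 6-joint arm with a two-finger parallel gripper is mounted at the origin on the work surface. World frame = base frame: x ahead of the robot, y to its left, z up, the work surface at z = 0. Lengths are in m, angles in degrees, forces in N, time in s.
With the tool pointing down it reaches from about 0.3 to 0.75 m from the base axis. Payload 8.5 kg.
Tool frame: the origin (TCP) lies at the very end of the fingers, on their centre line; the grasp point (between the pads) lies 19 mm behind it (env.hold_point_z is the distance from the TCP to the grasp point, in m); z points along the fingers, y is the line along which they close (so a half turn about z gives the same grasp; the last joint's range is limited). The gripper opens to 85 mm and grips with 20 to 120 N. Pads are 22 mm wide; open, the fingers measure 114 mm over their backs; the gripper's body (76 mm by 85 mm) begins 54 mm behind the grasp point. The pads swing forward as they close: fully open they stand 13 mm farther back than shut.
Start: joints at [59.8, 21.807, 74.336, -0, 83.858, -12.336], TCP at [0.169, 0.523, 0.231] pointing down, gripper open.
Joint ranges: [-178.18, 178.18], [-50.72, 133.34], [12.68, 142.11], [-81.47, 261.47], [9.98, 163.14], [-165.26, 165.26]. Speed limits (degrees/s): [136.94, 136.94, 180, 180, 180, 180].

## Interface

Orientations are given as a 3x3 rotation matrix whose columns are the frame's x, y, z axes.
In Python, from rig import env, optics gives the robot as it stands.
- The arm moves only by the shell command python3 -m jog 'ROWS' [OPENING] [FORCE]. ROWS is JSON, a list of rows, each an object with "linear": the shift along the tool's x, y, z in units of 40 mm (1.0 is 40 mm), a list of three; "roll": the turn about the tool's z in units of 5 degrees (1.0 is 5 degrees). A call has 1 to 12 rows; each row shifts and turns the commanded pose from where the row before left it, along the tool's axes as they then stand; what a row does not reach is not made up. A row lasts 1/12 s, in which the tool goes at most 41.7 mm and 7.16 degrees, less where a joint would pass 70% of its speed; a pose out of reach is approached as far as the arm can. A call is refused whole if a number of a shift passes 1 or a number of a turn 1, either way. A call with a gripper value outside its range is refused whole. OPENING is the opening, from -1 (shut) to 1 (fully open), set as the call begins (- or left out, the last holds). The fingers move at their own pace and stop on an object; FORCE is the grip in N (left out, the last holds). Time passes only in rows, so rows that do not move let the fingers close. It gives the time, the measured TCP pose, the force, the opening and the grip force at its end, in the units of the state.
- env.observe(): the state, without advancing time (a new reading comes with each control period).
- optics.get_image(name): name is "scene" or "top" or "wrist"; returns the picture (384x512x3 uint8, red, green, blue); there is no depth.
- optics.calibration(name): a dict with "fov_y" (degrees; the focal length in pixels is half the picture's height over the tangent of half this angle, whatever the lens; pixels are square), "cx", "cy" (the principal point, pixels), "D" ([k1, k2, p1, p2, k3] as OpenCV has them; the pictures are not rectified), "T" (4x4, takes a point from camera to world coordinates). Camera axes: x right, y down, z forward; pixel columns grow to the right and rows downward; lengths in m; the calibration is good to about 2 mm. A picture is of the moment at which its call begins: read the wrist's pose just before it. calibration takes no time and is no camera call; for the wrist camera it gives the pose at the moment of the call.
- env.close_job(): hands the job in; it is judged then, once.
The state is a dict: "time_s": time; "q": joint angles; "qvel": joint speeds; "joint_efforts": joint torques, N m; "position": TCP position; "tool_rot": TCP orientation; "ft_force": force on the tool from outside, world axes, zero at the start; "wrist_torque": the same for the moment, N m; "grip_width": finger opening in m; "gripper_force": force on a finger pad.
Only numpy, scipy, OpenCV 4.12 (cv2) and the standard library are available. Lean on these libraries where they do the work, as an engineer would, in place of code of your own. Each camera call takes 0.05 s, during which the arm holds its last target. There are 200 camera calls.

## Working session

There is one attempt and no reset: what is moved stays moved. The work goes in short steps, Python scripts to look and compute and a shell command to move; the robot and the scene stay as the last step left them, time stands still between calls to the robot, and variables do not carry over. Pictures are saved under pics/ and viewed, at most 10 in all, crops included, and the job is handed in when it is done.

```bash
mkdir -p pics; python3 - <<'E'
from rig import env, optics
import cv2, numpy as np
np.set_printoptions(precision=4,suppress=True)
for n in("top","scene"):
    im=optics.get_image(n); cv2.imwrite(f"pics/{n}0.png",im[:,:,::-1]); c=optics.calibration(n); print(n,c)
s=env.observe(); print(s["time_s"],s["position"],s["tool_rot"])
E
```

```text
top {'fov_y': 54.76136978996235, 'cx': 253.54002209222136, 'cy': 194.60204874902016, 'D': array([-0.0352,  0.    ,  0.    ,  0.    ,  0.    ]), 'T': array([[ 0.0139, -0.9955,  0.0935,  0.4328],
       [-0.9999, -0.0139,  0.0003,  0.0117],
       [ 0.001 , -0.0935, -0.9956,  0.9911],
       [ 0.    ,  0.    ,  0.    ,  1.    ]])}
scene {'fov_y': 52.4113421923862, 'cx': 256.0558200503708, 'cy': 189.5399849447364, 'D': array([-0.1227,  0.    ,  0.    ,  0.    ,  0.    ]), 'T': array([[-0.5779,  0.6365, -0.5108,  1.1984],
       [ 0.8161,  0.4533, -0.3585,  0.4664],
       [ 0.0033, -0.624 , -0.7814,  1.1127],
       [ 0.    ,  0.    ,  0.    ,  1.    ]])}
0.1 [0.1686 0.5232 0.2308] [[-0.9518  0.3067 -0.0006]
 [ 0.3067  0.9518 -0.0011]
 [ 0.0002 -0.0013 -1.    ]]
```

View pics/top0.png

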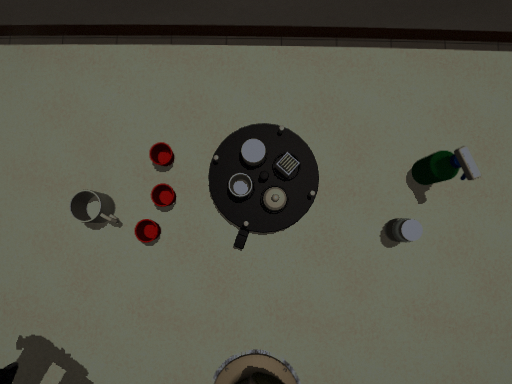

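View pics/scene0.png

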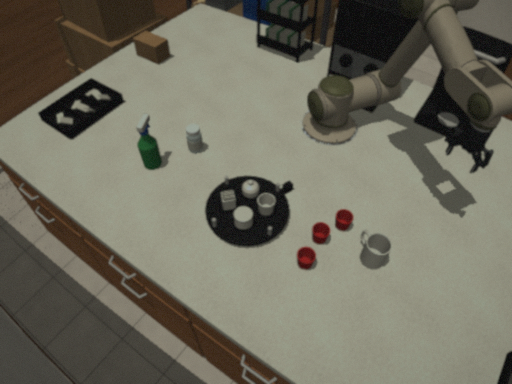

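The top view shows the carousel at about (264,178), the sugar jar at (274,199), the cup at (240,186), the index block at about (240,238), and the posts near (281,129), (312,193), (246,224) and (216,158). Next I'll measure these points.

```bash
cat > h.py <<'E'
from rig import env, optics
import cv2, numpy as np
np.set_printoptions(precision=4,suppress=True)
def K(c):
    f=192/np.tan(np.radians(c["fov_y"]/2)); return np.array([[f,0,c["cx"]],[0,f,c["cy"]],[0,0,1]])
def ray(c,px,z):
    p=cv2.undistortPoints(np.array(px,float).reshape(-1,1,2),K(c),c["D"])[:,0]
    d=np.c_[p,np.ones(len(p))]@c["T"][:3,:3].T; o=c["T"][:3,3]
    return (o+d*((z-o[2])/d[:,2:]))[:,:2]
def proj(c,P):
    T=np.linalg.inv(c["T"]); return cv2.projectPoints(np.array(P,float).reshape(-1,1,3),cv2.Rodrigues(T[:3,:3])[0],T[:3,3],K(c),c["D"])[0][:,0]
E
python3 - <<'E'
from h import *
c=optics.calibration("top"); im=cv2.imread("pics/top0.png"); g=im.max(2)
m=(g<45).astype(np.uint8); m[:100]=0;m[270:]=0;m[:,:195]=0;m[:,335:]=0
cs=max(cv2.findContours(m,0,1)[0],key=cv2.contourArea)
hull=cv2.convexHull(cs)
pts=ray(c,cs[:,0],.032)
# robust circle fit
from scipy.optimize import least_squares
r=least_squares(lambda p:np.hypot(*(pts-p[:2]).T)-p[2],[.42,0,.145],loss="soft_l1",f_scale=.002); print("disc",r.x)
C=r.x[:2]
out=pts[np.hypot(*(pts-C).T)>.165]; print("index far pts",len(out)); mx=out.mean(0)-C; print(np.degrees(np.arctan2(mx[1],mx[0])), np.hypot(*(out-C).T).max())
for p in [(281,129),(312,193),(246,224),(216,158)]:
    x,y=p; w=g[y-6:y+7,x-6:x+7].astype(float); w=np.clip(w-75,0,None); yy,xx=np.mgrid[y-6:y+7,x-6:x+7]
    q=[(w*xx).sum()/w.sum(),(w*yy).sum()/w.sum()]; P=ray(c,[q],.064)[0]-C
    print("post",q,P+C,np.hypot(*P),np.degrees(np.arctan2(P[1],P[0])))
for n,p,z in [("sugar knob",(275,198),.08),("tin",(253,152),.085),("cup",(240,186),.09)]:
    P=ray(c,[p],z)[0]-C; print(n,P+C,np.hypot(*P),np.degrees(np.arctan2(P[1],P[0])))
cv2.imwrite("pics/topc.png",cv2.convertScaleAbs(cv2.resize(im[110:260,190:340],(600,600),interpolation=2),alpha=1.8))
E
```

```text
disc [ 0.5683 -0.0124  0.1429]
index far pts 28
160.74742329348229 0.193365212887059
post [np.float64(282.38563669281837), np.float64(125.06095353047677)] [ 0.6997 -0.0594] 0.13951571855199274 -19.676126795806194
post [np.float64(315.56), np.float64(194.11384615384614)] [ 0.5232 -0.144 ] 0.13906192374525037 -108.92252565553619
post [np.float64(245.62884160756502), np.float64(222.91252955082743)] [0.4486 0.0307] 0.1272465173076478 160.17857822527353
post [np.float64(212.44021257750222), np.float64(155.7617360496014)] [0.6174 0.1177] 0.1390414540606701 69.34148645755792
sugar knob [ 0.5106 -0.0411] 0.06441337928318004 -153.58831893850723
tin [0.624  0.0148] 0.06201648454283212 26.02521173089057
cup [0.538  0.0454] 0.06526054299995371 117.64116247764558
```

View pics/topc.png

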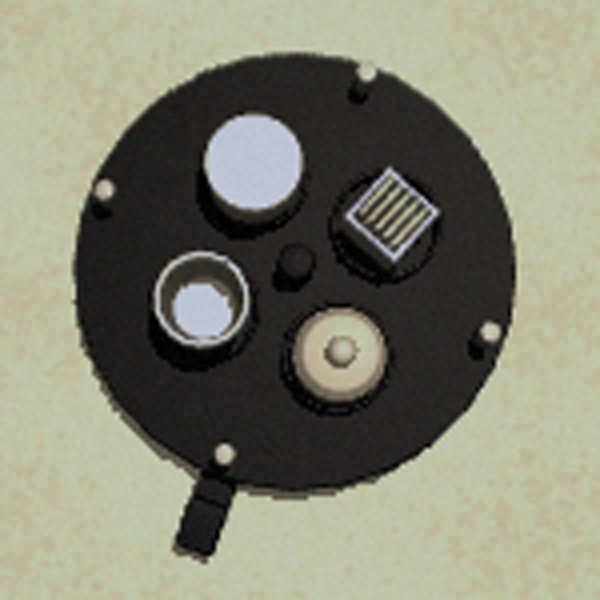

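The crop shows all four posts and the index block clearly. The carousel has to turn about -45°, clockwise from above. I'll refine the post and index angles.

```bash
cat > meas.py <<'E'
from h import *
import sys
def refine(g,p,r=5):
    x,y=p; y0=y-r;x0=x-r
    w=g[y0:y+r+1,x0:x+r+1].astype(float)
    b=(w>110)&(np.hypot(*(np.mgrid[y0:y+r+1,x0:x+r+1]-np.array([y,x])[:,None,None]))<4.5)
    yy,xx=np.mgrid[y0:y+r+1,x0:x+r+1]; return [xx[b].mean(),yy[b].mean()],b.sum()
def index(im,c,C):
    g=im.max(2); m=(g<50).astype(np.uint8); ys,xs=np.nonzero(m[100:275,195:335]); P=ray(c,np.c_[xs+195,ys+100],.032)-C
    r=np.hypot(*P.T); s=P[(r>.163)&(r<.194)&(P[:,0]<-.1)]; m=s.mean(0); u=m/np.hypot(*m); n=np.array([-u[1],u[0]])
    return len(s),np.degrees(np.arctan2(m[1],m[0])),np.hypot(*m),np.ptp(s@n),np.ptp(s@u)
E
python3 - <<'E'
from meas import *
c=optics.calibration("top"); im=cv2.imread("pics/top0.png"); g=im.max(2)
P=[]
for p in [(282,127),(312,192),(246,223),(216,157)]:
    q,n=refine(g,p); P.append(ray(c,[q],.067)[0]); print(q,n,P[-1])
P=np.array(P); C=P.mean(0); d=P-C; print("C",C,np.hypot(*d.T),np.degrees(np.arctan2(d[:,1],d[:,0])))
print("index",index(im,c,C)); 
for q in[(274.8,197.3)]: 
  for z in(.1,.11):
    k=ray(c,[q],z)[0]-C; print("jar",np.hypot(*k),np.degrees(np.arctan2(k[1],k[0])))
E
```

```text
[np.float64(nan), np.float64(nan)] 0 [nan nan]
[np.float64(nan), np.float64(nan)] 0 [nan nan]
[np.float64(nan), np.float64(nan)] 0 [nan nan]
[np.float64(nan), np.float64(nan)] 0 [nan nan]
C [nan nan] [nan nan nan nan] [nan nan nan nan]meas.py:7: RuntimeWarning: Mean of empty slice.
  yy,xx=np.mgrid[y0:y+r+1,x0:x+r+1]; return [xx[b].mean(),yy[b].mean()],b.sum()
  ret = ret.dtype.type(ret / rcount)
meas.py:10: RuntimeWarning: Mean of empty slice.
  r=np.hypot(*P.T); s=P[(r>.163)&(r<.194)&(P[:,0]<-.1)]; m=s.mean(0); u=m/np.hypot(*m); n=np.array([-u[1],u[0]])
  ret = um.true_divide(
Traceback (most recent call last):
  File "meas.py", line 11, in index
    return len(s),np.degrees(np.arctan2(m[1],m[0])),np.hypot(*m),np.ptp(s@n),np.ptp(s@u)
                                                                 ~~~~~~^^^^^
ValueError: zero-size array to reduction operation maximum which has no identity
```

```bash
sed -i 's/w>110/w>70/; s/<4.5/<3.2/' meas.py
python3 - <<'E'
from meas import *
c=optics.calibration("top"); im=cv2.imread("pics/top0.png"); g=im.max(2)
P=[]
for p in [(282,128),(312,193),(246,223),(216,157)]:
    print(g[p[1]-4:p[1]+5,p[0]-4:p[0]+5].tolist()) if p[0]==312 else 0
    q,n=refine(g,p); P.append(ray(c,[q],.067)[0]); print(q,n,P[-1])
P=np.array(P); C=P.mean(0); d=P-C; print("C",C,np.hypot(*d.T),np.degrees(np.arctan2(d[:,1],d[:,0])))
print("index",index(im,c,C)); 
for q in[(274.8,197.3)]: 
  for z in(.1,.11):
    k=ray(c,[q],z)[0]-C; print("jar",np.hypot(*k),np.degrees(np.arctan2(k[1],k[0])))
E
```

```text
[np.float64(281.6666666666667), np.float64(126.95238095238095)] 21 [ 0.6938 -0.0574]
[[25, 24, 23, 24, 23, 25, 23, 23, 25], [23, 25, 23, 46, 59, 34, 17, 23, 23], [23, 23, 34, 101, 105, 101, 73, 25, 22], [22, 17, 81, 107, 109, 106, 103, 33, 16], [11, 18, 65, 106, 108, 105, 103, 35, 23], [11, 19, 34, 101, 106, 103, 75, 22, 72], [12, 18, 19, 32, 49, 57, 32, 31, 106], [3, 8, 15, 15, 25, 27, 24, 46, 106], [3, 1, 4, 23, 23, 21, 18, 72, 106]]
[np.float64(312.3529411764706), np.float64(192.47058823529412)] 17 [ 0.527  -0.1354]
[np.float64(245.64705882352942), np.float64(223.0)] 17 [0.4483 0.0306]
[np.float64(215.5), np.float64(157.0)] 16 [0.6137 0.1095]
C [ 0.5707 -0.0132] [0.1308 0.1298 0.13   0.13  ] [ -19.7448 -109.693   160.3154   70.6889]
index (124, np.float64(160.7716189476338), np.float64(0.17815066595844672), np.float64(0.026569443074645722), np.float64(0.03052951755125624))
jar 0.06558951012916296 -156.40133619515842
jar 0.06616606000836471 -157.15918564419462
```

```bash
python3 -m jog '[{"linear":[0,0,0]}]' -1 20
```

```text
invalid input
```

```bash
python3 -m jog '[{"linear":[-0.5,-0.5,0],"roll":0},{"linear":[-0.5,-0.5,0],"roll":0},{"linear":[-0.5,-0.5,0],"roll":0},{"linear":[-0.5,-0.5,0],"roll":0},{"linear":[-0.5,-0.5,0],"roll":0},{"linear":[-0.5,-0.5,0],"roll":0},{"linear":[-0.5,-0.5,0],"roll":0},{"linear":[-0.5,-0.5,0],"roll":0},{"linear":[-0.5,-0.5,0],"roll":0},{"linear":[-0.5,-0.5,0],"roll":0},{"linear":[-0.5,-0.5,0],"roll":0},{"linear":[-0.5,-0.5,0],"roll":0}]' -1 20
```

```text
time_s: 1.1
position: [0.3237, 0.2201, 0.2312]
tool_rot: [[-0.952, 0.307, -0.0], [0.307, 0.952, -0.0], [0.0, -0.0, -1.0]]
ft_force: [-0.2, 0.3, 0.4]
grip_width: -0.0003
gripper_force: 0.0
```

```bash
python3 -m jog '[{"linear":[-0.5,-0.5,0],"roll":0},{"linear":[-0.5,-0.5,0],"roll":0},{"linear":[-0.5,-0.5,0],"roll":0},{"linear":[-0.5,-0.5,0],"roll":0},{"linear":[-0.5,-0.5,0],"roll":0},{"linear":[-0.5,-0.5,0],"roll":0},{"linear":[-0.5,-0.5,0],"roll":0},{"linear":[-0.5,-0.5,0],"roll":0},{"linear":[-0.42,-0.33,0],"roll":0},{"linear":[0,0,0],"roll":0.35},{"linear":[0,0,0],"roll":0}]'
python3 - <<'E'
from h import *
s=env.observe(); im=optics.get_image("top"); cv2.imwrite("pics/t1.png",cv2.convertScaleAbs(cv2.resize(im[110:260,190:340,::-1],(450,450),interpolation=2),alpha=1.8))
P=s["position"]-np.array([.5707,-.0132,0]); print(s["time_s"],np.hypot(*P[:2]),np.degrees(np.arctan2(P[1],P[0])),s["position"])
im=optics.get_image("wrist"); cv2.imwrite("pics/w1.png",cv2.convertScaleAbs(im[:,:,::-1],alpha=1.8))
E
```

```text
time_s: 2.02
position: [0.4389, 0.0014, 0.2308]
tool_rot: [[-0.941, 0.338, -0.001], [0.338, 0.941, 0.0], [0.001, -0.0, -1.0]]
ft_force: [-0.2, -0.5, 0.3]
grip_width: -0.0002
gripper_force: 0.0
2.0167 0.13265237984985873 173.65976509156133 [0.4389 0.0014 0.2308]
```

View pics/w1.png

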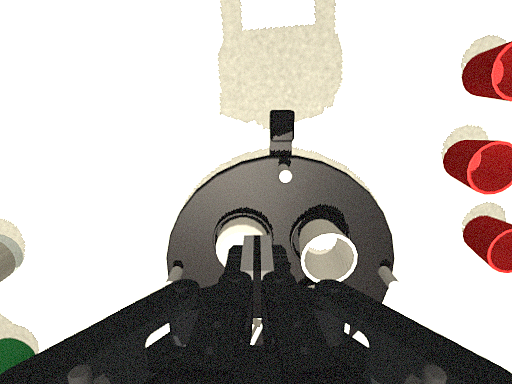

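The wrist view shows the closed fingers over the rim, left of the front post at (285,176), between it and the sugar jar. The spot below is clear, so I'll descend.

```bash
python3 -m jog '[{"linear":[0,0,0.5],"roll":0},{"linear":[0,0,0.5],"roll":0},{"linear":[0,0,0.5],"roll":0},{"linear":[0,0,0.5],"roll":0},{"linear":[0,0,0.5],"roll":0},{"linear":[0,0,0.5],"roll":0},{"linear":[0,0,0.5],"roll":0},{"linear":[0,0,0.4],"roll":0},{"linear":[0,0,0.3],"roll":0},{"linear":[0,0,0.2],"roll":0},{"linear":[0,0,0.1],"roll":0},{"linear":[0,0,0],"roll":0}]'
python3 - <<'E'
from h import *
s=env.observe(); im=optics.get_image("scene"); cv2.imwrite("pics/s1.png",cv2.convertScaleAbs(cv2.resize(im[120:280,160:360,::-1],(800,640),interpolation=2)[:600],alpha=1.8))
E
```

```text
time_s: 3.12
position: [0.4384, 0.0027, 0.051]
tool_rot: [[-0.942, 0.335, -0.001], [0.335, 0.942, 0.0], [0.001, -0.0, -1.0]]
ft_force: [0.2, -0.5, -0.6]
grip_width: -0.0001
gripper_force: 0.0
```

View pics/s1.png

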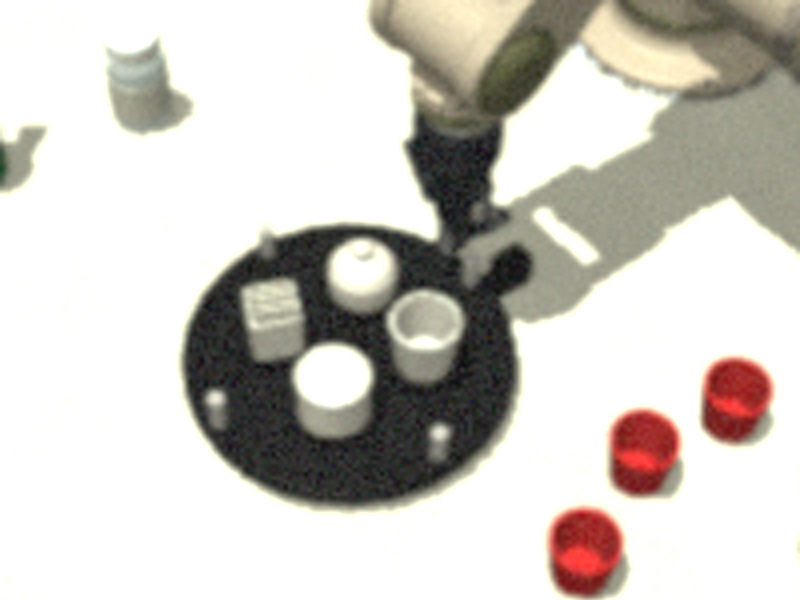

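```bash
python3 -m jog '[{"linear":[0,0.05,0],"roll":0},{"linear":[0,0.05,0],"roll":0},{"linear":[0,0.05,0],"roll":0},{"linear":[0,0.05,0],"roll":0},{"linear":[0.008,0.05,0],"roll":0.17},{"linear":[0.008,0.05,0],"roll":0.17},{"linear":[0.008,0.05,0],"roll":0.17},{"linear":[0.008,0.05,0],"roll":0.17},{"linear":[0.008,0.05,0],"roll":0.17},{"linear":[0.008,0.05,0],"roll":0.17},{"linear":[0.008,0.05,0],"roll":0.17},{"linear":[0.008,0.05,0],"roll":0.17}]'
cat > st.py <<'E'
from meas import *
C=np.array([.5707,-.0132])
def st(im,c,name=None):
    g=im.max(2); res=[]
    m=((g>70)).astype(np.uint8)
    n,l,s,cen=cv2.connectedComponentsWithStats(m)
    for i in range(1,n):
        if 9<=s[i,4]<=40:
            d=ray(c,[cen[i]],.067)[0]-C
            if .122<np.hypot(*d)<.137: res.append((np.degrees(np.arctan2(d[1],d[0])).round(2),np.hypot(*d).round(4)))
    return res
if __name__=="__main__":
    s=env.observe(); c=optics.calibration("top"); im=optics.get_image("top"); print(st(im,c))
    cv2.imwrite("pics/last.png",cv2.convertScaleAbs(cv2.resize(im[110:260,190:340,::-1],(600,600),interpolation=2),alpha=1.8))
    P=s["position"][:2]-C; R=s["tool_rot"]; print(s["time_s"],"tool r,ang",np.hypot(*P),np.degrees(np.arctan2(P[1],P[0])),"yaw y",np.degrees(np.arctan2(R[1][1],R[0][1])),"next post ang est")
E
python3 st.py
```

```text
time_s: 4.17
position: [0.4452, 0.0258, 0.0513]
tool_rot: [[-0.895, 0.446, -0.0], [0.446, 0.895, 0.0], [0.0, -0.0, -1.0]]
ft_force: [0.8, -1.6, 0.5]
grip_width: -0.0001
gripper_force: 0.3
[(np.float64(-116.51), np.float64(0.1297))]
4.1667 tool r,ang 0.13144510922764424 162.74413432702298 yaw y 63.49813990441609 next post ang est
```

```bash
python3 -m jog '[{"linear":[0.008,0.049,0],"roll":0.17},{"linear":[0.008,0.049,0],"roll":0.17},{"linear":[0.008,0.049,0],"roll":0.17},{"linear":[0.008,0.049,0],"roll":0.17},{"linear":[0.008,0.049,0],"roll":0.17},{"linear":[0.008,0.049,0],"roll":0.17},{"linear":[0.008,0.049,0],"roll":0.17},{"linear":[0.008,0.049,0],"roll":0.17},{"linear":[0.008,0.049,0],"roll":0.17},{"linear":[0.008,0.049,0],"roll":0.17},{"linear":[0.008,0.049,0],"roll":0.17},{"linear":[0.008,0.049,0],"roll":0.17}]'; python3 st.py
```

```text
time_s: 5.22
position: [0.4541, 0.0479, 0.0513]
tool_rot: [[-0.802, 0.598, -0.0], [0.598, 0.802, -0.0], [0.0, -0.0, -1.0]]
ft_force: [-0.6, -0.4, -0.6]
grip_width: -0.0002
gripper_force: 0.3
[(np.float64(-126.92), np.float64(0.1298))]
5.2167 tool r,ang 0.1316735074473625 152.3577306345167 yaw y 53.30268594434396 next post ang est
```

```bash
python3 -m jog '[{"linear":[0.008,0.049,0],"roll":0.17},{"linear":[0.008,0.049,0],"roll":0.17},{"linear":[0.008,0.049,0],"roll":0.17},{"linear":[0.008,0.049,0],"roll":0.17},{"linear":[0.008,0.049,0],"roll":0.17},{"linear":[0.008,0.049,0],"roll":0.17},{"linear":[0.008,0.049,0],"roll":0.17},{"linear":[0.008,0.049,0],"roll":0.17},{"linear":[0.008,0.049,0],"roll":0.17},{"linear":[0.008,0.049,0],"roll":0.17},{"linear":[0.008,0.049,0],"roll":0.17},{"linear":[0.008,0.049,0],"roll":0.17}]'; python3 st.py
```

```text
time_s: 6.27
position: [0.4667, 0.0681, 0.0513]
tool_rot: [[-0.683, 0.73, -0.0], [0.73, 0.683, -0.0], [-0.0, -0.0, -1.0]]
ft_force: [1.6, -1.3, 0.5]
grip_width: -0.0002
gripper_force: 0.3
[(np.float64(-137.27), np.float64(0.1299))]
6.2667 tool r,ang 0.13196885106285874 141.99871533796792 yaw y 43.10194178833111 next post ang est
```

```bash
python3 -m jog '[{"linear":[0.008,0.049,0],"roll":0.17},{"linear":[0.008,0.049,0],"roll":0.17},{"linear":[0.008,0.049,0],"roll":0.17},{"linear":[0.008,0.049,0],"roll":0.17},{"linear":[0.008,0.049,0],"roll":0.17},{"linear":[0.008,0.049,0],"roll":0.17},{"linear":[0.008,0.049,0],"roll":0.17},{"linear":[0.008,0.049,0],"roll":0.17},{"linear":[0.008,0.049,0],"roll":0.17},{"linear":[0.008,0.049,0],"roll":0.17},{"linear":[0.005,0.03,0],"roll":0.1},{"linear":[0.003,0.02,0],"roll":0.07},{"linear":[0,0,0],"roll":0}]' || true; python3 st.py
```

```text
[(np.float64(-137.53), np.float64(0.1297))]
6.3167 tool r,ang 0.13192774700717544 141.87797048519897 yaw y 43.05624289246467 next post ang estinvalid input
```

13 rows is over the limit, so I'll resend with 12.

```bash
python3 -m jog '[{"linear":[0.008,0.049,0],"roll":0.17},{"linear":[0.008,0.049,0],"roll":0.17},{"linear":[0.008,0.049,0],"roll":0.17},{"linear":[0.008,0.049,0],"roll":0.17},{"linear":[0.008,0.049,0],"roll":0.17},{"linear":[0.008,0.049,0],"roll":0.17},{"linear":[0.008,0.049,0],"roll":0.17},{"linear":[0.008,0.049,0],"roll":0.17},{"linear":[0.008,0.049,0],"roll":0.17},{"linear":[0.008,0.049,0],"roll":0.17},{"linear":[0.005,0.03,0],"roll":0.1},{"linear":[0,0,0],"roll":0}]'; python3 st.py
```

```text
time_s: 7.37
position: [0.4808, 0.0838, 0.0514]
tool_rot: [[-0.561, 0.828, 0.0], [0.828, 0.561, 0.0], [-0.0, 0.0, -1.0]]
ft_force: [-0.8, -0.3, -0.2]
grip_width: 0.0005
gripper_force: 0.0
[(np.float64(-146.61), np.float64(0.1298))]
7.3667 tool r,ang 0.13226982745350915 132.8219675056984 yaw y 34.154953678442 next post ang est
```

View pics/last.png

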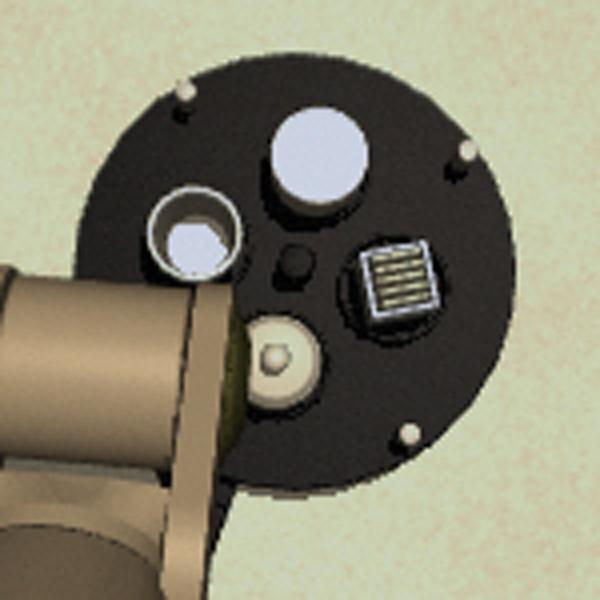

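The sugar jar's knob is at crop (274,357), close to the front. I'll measure the jar against the index.

```bash
python3 - <<'E'
from h import *
c=optics.calibration("top"); C=np.array([.5707,-.0132])
for q in [(274.9,197.3),(258.1,198.8)]:
  for z in (.098,.105,.112):
    k=ray(c,[q],z)[0]-C; print(z,np.hypot(*k),np.degrees(np.arctan2(k[1],k[0]))%360)
E
```

```text
0.098 0.06555262724964481 203.92454879474374
0.105 0.0659508077322311 203.3888498998086
0.112 0.06635468395733701 202.8596264058639
0.098 0.06563625093651046 167.68660023113463
0.105 0.066219560238298 167.72126920172857
0.112 0.06680289336171574 167.755332715063
```

```bash
python3 -m jog '[{"linear":[0.006,0.034,0],"roll":0.12},{"linear":[0.006,0.034,0],"roll":0.12},{"linear":[0.006,0.034,0],"roll":0.12},{"linear":[0.006,0.034,0],"roll":0.12},{"linear":[0.006,0.034,0],"roll":0.12},{"linear":[0.006,0.034,0],"roll":0.12},{"linear":[0.006,0.034,0],"roll":0.12},{"linear":[0.006,0.034,0],"roll":0.12},{"linear":[0.006,0.034,0],"roll":0.12},{"linear":[0.004,0.025,0],"roll":0.08},{"linear":[0.003,0.017,0],"roll":0.06},{"linear":[0,0,0],"roll":0}]'; python3 st.py
```

```text
time_s: 8.42
position: [0.4913, 0.0931, 0.0513]
tool_rot: [[-0.471, 0.882, 0.0], [0.882, 0.471, 0.0], [0.0, 0.0, -1.0]]
ft_force: [-0.3, 0.7, 0.4]
grip_width: 0.0001
gripper_force: 0.0
[(np.float64(-152.55), np.float64(0.13))]
8.4167 tool r,ang 0.1326553297266147 126.75790590733234 yaw y 28.06794632451696 next post ang est
```

```bash
python3 -m jog '[{"linear":[0.002,0.0125,0],"roll":0.044},{"linear":[0.002,0.0125,0],"roll":0.044},{"linear":[0.002,0.0125,0],"roll":0.044},{"linear":[0.002,0.0125,0],"roll":0.044},{"linear":[0.002,0.0125,0],"roll":0.044},{"linear":[0.002,0.0125,0],"roll":0.044},{"linear":[0,0,0],"roll":0},{"linear":[0,0,0],"roll":0}]'; python3 st.py
```

```text
time_s: 9.13
position: [0.4937, 0.0948, 0.0513]
tool_rot: [[-0.45, 0.893, 0.0], [0.893, 0.45, 0.0], [-0.0, 0.0, -1.0]]
ft_force: [0.2, 0.1, 0.1]
grip_width: -0.0001
gripper_force: 0.1
[(np.float64(-153.76), np.float64(0.1299))]
9.1333 tool r,ang 0.13264126018447547 125.49166001816944 yaw y 26.76540378658783 next post ang est
```

Next I'll back off, retract upward and outward, and check with a clear view.

```bash
python3 -m jog '[{"linear":[0,-0.1,0],"roll":0},{"linear":[0,-0.1,0],"roll":0},{"linear":[0.1,0,0],"roll":0},{"linear":[0.1,0,-0.1],"roll":0},{"linear":[0,0,-0.3],"roll":0},{"linear":[0,0,-0.5],"roll":0},{"linear":[0,0,-0.6],"roll":0},{"linear":[0,0,-0.6],"roll":0},{"linear":[0,0,-0.6],"roll":0},{"linear":[0,0,-0.6],"roll":0},{"linear":[0,0,-0.6],"roll":0},{"linear":[0,0,-0.3],"roll":0}]'
python3 -m jog '[{"linear":[0.7,-0.4,0],"roll":0},{"linear":[0.7,-0.4,0],"roll":0},{"linear":[0.7,-0.4,0],"roll":0},{"linear":[0.7,-0.4,0],"roll":0},{"linear":[0.7,-0.4,0],"roll":0},{"linear":[0.7,-0.4,0],"roll":0},{"linear":[0.7,-0.4,0],"roll":0},{"linear":[0.7,-0.4,0],"roll":0},{"linear":[0.7,-0.4,0],"roll":0},{"linear":[0,0,0],"roll":0},{"linear":[0,0,0],"roll":0}]'
python3 st.py
```

```text
time_s: 10.18
position: [0.4833, 0.0987, 0.2225]
tool_rot: [[-0.451, 0.893, 0.004], [0.893, 0.451, -0.0], [-0.002, 0.004, -1.0]]
ft_force: [-1.1, 0.1, 0.4]
grip_width: 0.0002
gripper_force: 0.0
time_s: 11.1
position: [0.2396, 0.2591, 0.2197]
tool_rot: [[-0.453, 0.891, 0.001], [0.891, 0.453, 0.0], [-0.0, 0.001, -1.0]]
ft_force: [0.3, -0.8, 0.6]
grip_width: 0.0001
gripper_force: 0.0
[(np.float64(116.3), np.float64(0.13)), (np.float64(-153.81), np.float64(0.1296))]
11.1 tool r,ang 0.4287006680502442 140.56995747779334 yaw y 26.96455582176784 next post ang est
```

View pics/last.png

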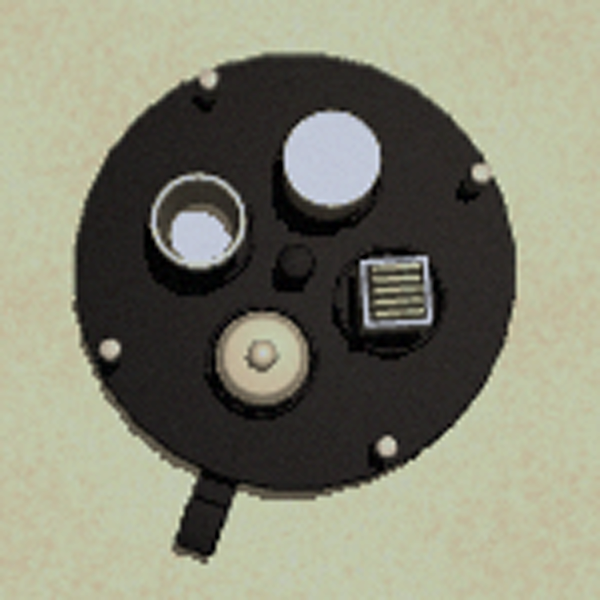

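The jar stands at the front, with its knob at crop (262,352) and the index block at (207,520). I'll do one numeric check.

```bash
python3 - <<'E'
from st import *
c=optics.calibration("top"); im=optics.get_image("top"); print(st(im,c)); print("index",index(im[:,:,::-1],c,C))
g=im.max(2)
ys,xs=np.nonzero((im[:,:,0].astype(int)-im[:,:,2]>14)&(g>70)&(np.hypot(*(np.mgrid[:384,:512]-np.array([198,255])[:,None,None]))<16))
print("lid px",xs.mean(),ys.mean(),len(xs))
for q,z in [((255.0,197.6),.105),((xs.mean(),ys.mean()),.085)]:
    k=ray(c,[q],z)[0]-C; print(np.hypot(*k),np.degrees(np.arctan2(k[1],k[0]))%360)
E
```

```text
[(np.float64(116.3), np.float64(0.13)), (np.float64(-153.81), np.float64(0.1296))]
index (124, np.float64(160.76184218929637), np.float64(0.1781549365462562), np.float64(0.02656778899269238), np.float64(0.030528531198311393))
lid px 255.6872852233677 198.4914089347079 291
0.06556521995779557 160.80612063855898
0.0654322356969001 162.41756006656018
```

```bash
python3 -c "
from rig import env
print(env.close_job())"
```

```text
the job is handed in; nothing more can be done
None
```

The sugar jar stands at the front, in line with the index block to within about 1.5° in the last image. The carousel is at rest, the arm is clear, nothing else was deliberately touched, and I handed the job in at about 11 s.

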